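# Pass the medicine tray through its spring catch

## Task

The white medicine tray on the aluminium track is stopped by a spring catch in front of its handle bar. With the fingertips press the long steel bar down just behind the tray, keep it down while you push the tray along the track past the catch and on fully home against the two end stops, then let go so that the catch springs up behind the handle bar. Only press and push: do not lift the tray, and leave the bottle, jar and carton beside the track alone.

Things in the scene. Friction and masses are not known exactly. Their poses are not given: they have to be found in the camera images.
- track: Sizes in mm. Fixed aluminium track, 287 long (its x) x 128 wide. Origin: centre of its underside, on the table. Its +x is the direction to push the tray. The tray rides on two runners, tops 22 above the table, with a 32 gap along the middle for the steel bar; guide walls at y = +-56 to +-64 are 36 high.
- end_stop (a point): Sizes in mm. Middle between the two steel end stops at the track's +x end, on the plane of their near faces (track x = +128), at runner height, 22 above the table. Each stop is 18 wide, at y = +-38 to +-56, top 48 above the table. Fully home, the tray's two arms touch them.
- tray: Sizes in mm. Loose white plastic tray, about 0.8 kg, three low cartons inside. Origin: centre of the underside of its box (22 above the table); axes as the track's. Box x -45 to +45, y -54 to +54, top at 50; a tunnel along x below it, 44 wide, 17 high, straddles the steel bar. Starts at track x -41 to -21; fully home it is at +29.
- tray_handle (a point): Sizes in mm. Centre of the tray's handle bar, 92 ahead of the tray's origin, 23 above its underside. The bar spans 14 in x, 12 in z, and joins two arms that run forward from the box (arm ends at tray x = +99); an open loop 40 long lies between box and handle bar. It starts 4 to 24 short of the catch.
- tray_rear (a point): Sizes in mm. Centre of the tray's flat upright rear face (the face to push), 45 behind the tray's origin, 35 above its underside. The face is about 100 wide, from 17 to 50 above the runners; at the start 51 to 71 of the steel bar lie open behind it. Come down with the wide part of the gripper clear of its top edge.
- press_bar (a joint): Downward travel of the long steel bar with the catch, in m: 0 up (sprung), 0.012 fully down. The whole bar moves straight down wherever it is pressed; about 2.5 N to start it and 5.5 N fully down, and it springs up when released. The catch clears the handle bar from 0.006 on; near 0.0095 is safe.
- bar_top (a point): Sizes in mm. Point on the top face of the steel bar's centre line, near its rear end (track x = -110), 35 above the table when the bar is up; moves down with the bar. The bar is 26 wide, runs along the track's x from -137 to +94 and is open to the finger behind the tray.
- catch_tip (a point): Sizes in mm. Top of the catch: a square steel tooth 12 long (track x +82 to +94), 26 wide, standing 10 above the bar's top at its front end; 45 above the table when up, so that it stops the handle bar.
- bottle: Sizes in mm. Bystander: small amber medicine bottle, diameter 42, 95 high, upright beside the track. Origin: centre of its underside.
- jar: Sizes in mm. Bystander: white pill jar, diameter 48, 65 high, upright beside the track. Origin: centre of its underside.
- carton: Sizes in mm. Bystander: paper carton 32 x 55 x 85 high, standing beside the track. Origin: centre of its underside.
Mind the look-alikes: they are no part of the job. What is shaped like the tray but red is not meant.

How it is judged (in metres and radians):
On the way, in this order (a step that is already met when the one before it is completed fails the run):
1. the steel bar is pressed down (more than 6 mm) while the handle bar is still behind the catch (value of joint press_bar above 0.006 m and x of tray in the frame of track below -0.013 m), for 0.1 s.
2. the handle bar goes over the catch with the bar held down by the fingers (value of joint press_bar above 0.004 m and x of tray in the frame of track between -0.011 and 0.009 m and contact force between press_bar and the fingers above 0.5 N), for 0.04 s.
At the end, for the whole second after the job is handed in: The tray lies flat and at rest on the runners within 6 mm of the end stops, with the catch fully up (within 2 mm) behind the handle bar (x of tray in the frame of track between 0.023 and 0.033 m and z of tray in the frame of track between 0.019 and 0.026 m and value of joint press_bar below 0.002 m and linear speed of tray below 0.01 m/s and angle between tray's own z axis and vertical below 0.05 rad); the robot touches nothing.
It fails at once if the tray is lifted off the runners (more than 10 mm) or tipped (more than 0.2 rad) (z of tray in the frame of track above 0.032 m or angle between tray's own z axis and vertical above 0.2 rad).
It fails at once if the small amber medicine bottle is moved more than 20 mm or tipped (distance of bottle from where it was at the start of the episode above 0.02 m or angle between bottle's own z axis and vertical above 0.3 rad).
It fails at once if the white pill jar is moved more than 20 mm or tipped (distance of jar from where it was at the start of the episode above 0.02 m or angle between jar's own z axis and vertical above 0.3 rad).
It fails at once if the standing medicine carton is moved more than 20 mm or tipped (distance of carton from where it was at the start of the episode above 0.02 m or angle between carton's own z axis and vertical above 0.3 rad).
It also fails if it takes over 35 s, if anything falls off the work surface, if the arm or the gripper's body presses on something with over 40 N, if the wrist force passes 120 N, or if a joint passes its speed limit or range.

## Robot

A 7-joint arm with a two-finger parallel gripper is mounted at the origin on the work surface. World frame = base frame: x ahead of the robot, y to its left, z up, the work surface at z = 0. Lengths are in m, angles in degrees, forces in N, time in s.
With the tool pointing down it reaches from about 0.4 to 0.925 m from the base axis. Payload 5.6 kg.
Tool frame: the origin (TCP) lies at the very end of the fingers, on their centre line; the grasp point (between the pads) lies 19 mm behind it; z points along the fingers, y is the line along which they close (so a half turn about z gives the same grasp; the last joint's range is limited). The gripper opens to 85 mm and grips with 20 to 120 N. Pads are 22 mm wide; open, the fingers measure 114 mm over their backs; the gripper's body (76 mm by 85 mm) begins 54 mm behind the grasp point. The pads swing forward as they close: fully open they stand 13 mm farther back than shut.
Start: joints at [63.713, 26.786, -0.665, 91.828, 0.344, 61.387, -3.226], TCP at [0.263, -0.595, 0.193] pointing down, gripper open.
Joint ranges: [-144.91, 144.91], [-17.63, 115.5], [-89.93, 88.59], [15.96, 139.68], [-74.01, 254.01], [8.47, 105.57], [-167.45, 167.45]. Speed limits (degrees/s): [147.25, 147.25, 180, 180, 180, 180, 180].

## Interface

Orientations are given as [roll, pitch, yaw] about the fixed x, y, z axes, in that order (R = Rz(yaw) Ry(pitch) Rx(roll)).
In Python, from bench import robot gives the robot as it stands.
- The arm moves only by the tool arm_command, never from a script. Its argument "increments" is a list that holds one entry, the list of rows, each a list of 5 numbers: the closure in counts, from 0 (fully open) to 255 (shut), then the shift along the tool's x, y, z in mm, then the turn about the tool's z in rad. In form: [[[claw, tx, ty, tz, yaw], ...]]. A call has 1 to 12 rows; each row shifts and turns the commanded pose from where the row before left it, along the tool's axes as they then stand; what a row does not reach is not made up. A row lasts 1/8 s, in which the tool goes at most 62.5 mm and 10.7 degrees, less where a joint would pass 70% of its speed; a pose out of reach is approached as far as the arm can. A call with a gripper value outside its range is refused whole. The fingers move at their own pace and stop on an object; "force" is the grip in N (left out, the last holds). Time passes only in rows, so rows that do not move let the fingers close. It gives the time, the measured TCP pose, the force, the opening and the grip force at its end, in the units of the state.
- robot.get_obs(): the state, without advancing time (a new reading comes with each control period).
- robot.read_camera(name): name is "scene" or "top" or "wrist"; returns a dict with "color" (384x512x3 uint8, red, green, blue), "vertical_fov" (degrees; the focal length in pixels is half the picture's height over the tangent of half this angle, whatever the lens; pixels are square), "cx", "cy" (the principal point, pixels), "T" (4x4, takes a point from camera to world coordinates). Camera axes: x right, y up, looking along -z (the intrinsics and any distortion apply to the point x, -y, -z); pixel columns grow to the right and rows downward; lengths in m; the calibration is good to about 2 mm. A picture is of the moment at which its call begins. There is no depth.
- robot.sign_off(): hands the job in; it is judged then, once.
The state is a dict: "time_s": time; "joint_pos": joint angles; "qd": joint speeds; "tau": joint torques, N m; "tool_pos": TCP position; "tool_rot": TCP orientation; "wrist_force": force on the tool from outside, world axes, zero at the start; "moment": the same for the moment, N m; "opening": opening from 0.0 (shut) to 1.0 (fully open); "finger_force": force on a finger pad.
Only numpy, scipy, OpenCV 4.12 (cv2) and the standard library are available. Lean on these libraries where they do the work, as an engineer would, in place of code of your own. Each camera call takes 0.05 s, during which the arm holds its last target. There are 200 camera calls.

## Working session

There is one attempt and no reset: what is moved stays moved. The work goes in short steps, Python scripts to look and compute and a tool call to move; the robot and the scene stay as the last step left them, time stands still between calls to the robot, and variables do not carry over. Pictures are saved under pics/ and viewed, at most 10 in all, crops included, and the job is handed in when it is done.

Besides the shell and the picture viewer there is one more tool, called after "Call:" by a JSON object that holds its "method" and its "body", one argument or row to a line. arm_command: Moves the arm, as the interface text tells. Its arguments: {"type":"object","properties":{"increments":{"type":"array","items":{"type":"array","items":{"type":"array","items":{"type":"number"}}}},"force":{"type":"number"}},"required":["increments"]}

```bash
mkdir -p pics
python3 - <<'E'
from bench import robot
import cv2,pickle
d={}
for n in("scene","top"):
    c=robot.read_camera(n);d[n]=c
    cv2.imwrite(f"pics/{n}0.png",c["color"][:,:,::-1]); print(n,{k:v for k,v in c.items() if k!="color"})
pickle.dump(d,open("c0.pkl","wb"))
print(robot.get_obs())
E
```

```text
scene {'vertical_fov': 48.07896921060369, 'cx': 258.461771121008, 'cy': 194.39352635393473, 'T': array([[-0.77867968, -0.44728752,  0.43999072,  0.94946768],
       [ 0.62722855, -0.53755016,  0.56358155,  0.46863805],
       [-0.01556591,  0.71482424,  0.69913089,  0.66447036],
       [ 0.        ,  0.        ,  0.        ,  1.        ]])}
top {'vertical_fov': 54.54337372019513, 'cx': 253.525966248609, 'cy': 191.08380691357107, 'T': array([[-0.02393309,  0.99850232, -0.04919683,  0.548235  ],
       [-0.99956441, -0.02475058, -0.01607511, -0.02307063],
       [-0.01726868,  0.04879067,  0.99865973,  0.77927782],
       [ 0.        ,  0.        ,  0.        ,  1.        ]])}
{'time_s': 0.1, 'joint_pos': array([63.7141064 , 26.83318909, -0.66494924, 91.87586052,  0.34352674,
       61.38666684, -3.22457451]), 'qd': array([ 0.02804671, -0.18388902, -0.07158847, -0.07342574,  0.06552369,
        0.03770071, -0.10380884]), 'tau': array([ 7.55867914e-04, -5.33519018e+01,  2.13931000e-02, -2.51964962e+01,
        1.15058315e-02,  4.30411819e-03, -2.92247830e-05]), 'tool_pos': array([ 0.26224328, -0.59412944,  0.19250676]), 'tool_rot': array([-1.79906482e+02,  6.42389891e-03,  2.38196876e+01]), 'wrist_force': array([-0.41132243,  0.1367984 ,  0.3086854 ]), 'moment': array([ 0.01011088,  0.05397422, -0.03147272]), 'finger_force': 0.0, 'opening': 0.998709231874927}
```

View pics/scene0.png

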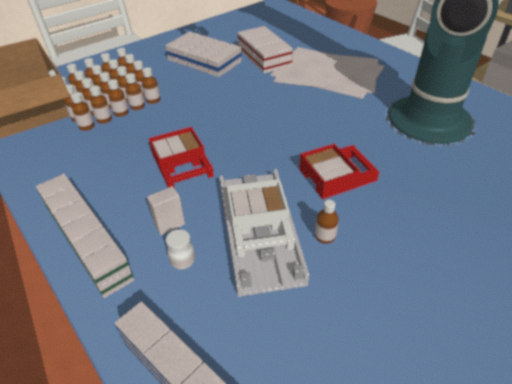

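View pics/top0.png

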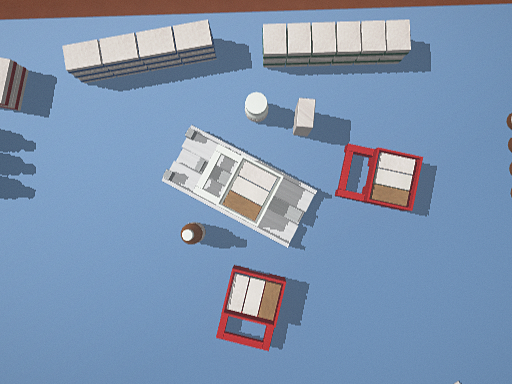

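The top view shows three tray-like things: the white tray on the track at (240,190), a red one at (385,180) and a red one at (252,305). I choose the white one. Its push direction is toward upper left, with the stops near (193,132) and (168,178). The bottle is at (191,233), the jar at (256,107) and the carton at (304,117).

Run:
```python
import cv2
i=cv2.imread("pics/top0.png")[115:255,155:330]
cv2.imwrite("pics/crop1.png",cv2.resize(i,None,fx=4,fy=4,interpolation=cv2.INTER_CUBIC))
```

```text
(no output)
```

View pics/crop1.png

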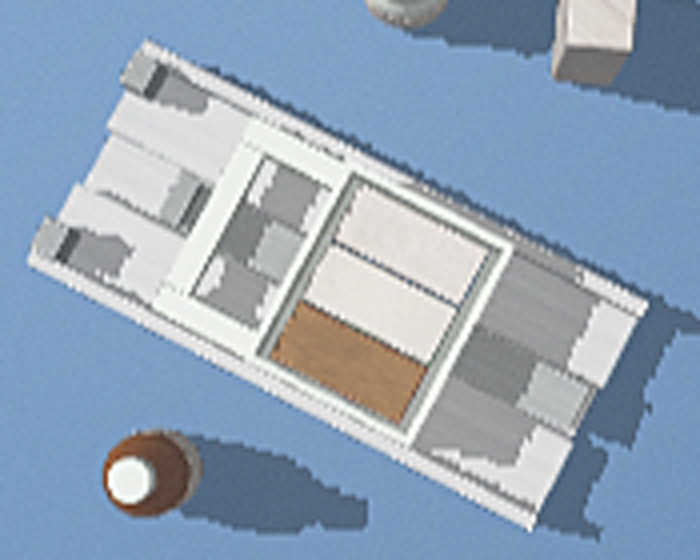

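The crop confirms the white tray on the track. Outer wall-top corners in crop px are (148,42), (30,262), (648,303) and (530,528). The tray's rear top edge runs (512,245)–(408,440), and the bar's rear end is near (590,410).

```bash
cat > h.py <<'E'
import numpy as np
def pix2w(c,u,v,z):
    f=c["color"].shape[0]/2/np.tan(np.radians(c["vertical_fov"])/2)
    T=c["T"];d=T[:3,:3]@np.array([(u-c["cx"])/f,-(v-c["cy"])/f,-1])
    return T[:3,3]+d*(z-T[2,3])/d[2]
def w2pix(c,p):
    f=c["color"].shape[0]/2/np.tan(np.radians(c["vertical_fov"])/2)
    q=c["T"][:3,:3].T@(np.array(p)-c["T"][:3,3]);return c["cx"]-f*q[0]/q[2],c["cy"]+f*q[1]/q[2]
E
python3 - <<'E'
from h import *
import pickle
from scipy.optimize import least_squares
c=pickle.load(open("c0.pkl","rb"))["top"]
W=lambda x,y,z:pix2w(c,155+(x+.5)/4-.5,115+(y+.5)/4-.5,z)[:2]
P=np.array([W(148,42,.036),W(30,262,.036),W(648,303,.036),W(530,528,.036)])
# +x push dir; left/right
L=np.array([[143.5,-64],[143.5,64],[-143.5,-64],[-143.5,64]])/1e3
def fn(p):
    R=np.array([[np.cos(p[2]),-np.sin(p[2])],[np.sin(p[2]),np.cos(p[2])]]);return (L@R.T+p[:2]-P).ravel()
d=P[0]-P[2];s=least_squares(fn,[*P.mean(0),np.arctan2(d[1],d[0])]);p=s.x
print(p[:2],np.degrees(p[2]),s.fun*1e3)
R=np.array([[np.cos(p[2]),-np.sin(p[2])],[np.sin(p[2]),np.cos(p[2])]])
for n,q in dict(rearR=(512,245,.072),rearL=(408,440,.072),barR=(600,390,.035),barL=(575,433,.035),arm=(250,122,.051),arm2=(155,300,.051),catch=(182,232,.045)).items(): print(n,(R.T@(W(*q)-p[:2]))*1e3)
for x in(-110,-137,-90): print(x,R@[x/1e3,0]+p[:2])
for x,y,z in((191,233,.095),(256,100,.065),(304,102,.085)):
    w=pix2w(c,x,y,z)[:2];print(w,R.T@(w-p[:2]))
np.save("track.npy",p)
E
```

```text
[0.59727502 0.01774535] 60.786753391031816 [ 1.75249009  0.93694655  0.00377921  2.19766351 -0.05046379 -1.88097023
 -1.70580551 -1.25363983]
rearR [-68.07445806 -53.41387364]
rearL [-67.49549624  51.50112553]
barR [-140.80107866  -13.62996316]
barL [-139.67834724   11.10320827]
arm [ 74.13899928 -49.4992172 ]
arm2 [74.03966376 49.84326497]
catch [79.26760465 14.06500973]
-110 [ 0.54358826 -0.07826367]
-137 [ 0.5304106  -0.10182952]
-90 [ 0.55334949 -0.06080748]
[0.50780363 0.10450203] [0.0320545  0.12043405]
[ 0.76047397 -0.02062245] [ 0.04616335 -0.1611674 ]
[ 0.74808515 -0.11100662] [-0.0387713  -0.19446736]
```

Call:
{"method": "arm_command", "body": {
  "increments": [
    [[255, 0, 0, 0, -0.161], [255, 0, 0, 0, -0.161], [255, 0, 0, 0, -0.161], [255, 0, 0, 0, -0.161], [255, 50, 0, 0, 0], [255, 50, 0, 0, 0], [255, 50, 0, 0, 0], [255, 50, 0, 0, 0], [255, 50, 0, 0, 0], [255, 50, 0, 0, 0], [255, 50, 0, 0, 0], [255, 0, 0, 0, 0]]
  ],
  "force": 40
}}

```text
time_s: 1.6
tool_pos: [0.4358, -0.285, 0.1933]
tool_rot: [-180.0, -0.1, 61.2]
wrist_force: [-0.3, -0.3, -0.2]
opening: -0.001
finger_force: 0.0
```

Call:
{"method": "arm_command", "body": {
  "increments": [
    [[255, 45, -1, 0, 0.007], [255, 45, -1, 0, 0], [255, 45, -1, 0, 0], [255, 45, -1, 10, 0], [255, 40, -1, 20, 0], [255, 23, 0, 30, 0], [255, 0, 0, 30, 0], [255, 0, 0, 0, 0]]
  ]
}}

```text
time_s: 2.6
tool_pos: [0.5472, -0.0764, 0.101]
tool_rot: [-179.7, 0.1, 60.3]
wrist_force: [0.0, 0.2, 0.6]
opening: -0.004
finger_force: 0.0
```

Run:
```python
from bench import robot
from h import *
import cv2,pickle
o=robot.get_obs();p=np.load("track.npy");print(o["tool_pos"],o["tool_rot"])
R=np.array([[np.cos(p[2]),-np.sin(p[2])],[np.sin(p[2]),np.cos(p[2])]])
print(R.T@(o["tool_pos"][:2]-p[:2])*1e3)
d={n:robot.read_camera(n) for n in("wrist","scene")};pickle.dump(d,open("c1.pkl","wb"))
c=d["wrist"]
print({k:v for k,v in c.items() if k!="color"})
for q in((-137,13,35),(-137,-13,35),(-68,50,72),(-68,-50,72)):
    w=R@(np.array(q[:2])/1e3)+p[:2];print(q,w2pix(c,[*w,q[2]/1e3]))
s=d["scene"]["color"][150:310,190:340,::-1]
im=np.hstack([cv2.resize(c["color"][:,:,::-1],(400,300)),cv2.resize(s,(400,426))[:300] if 0 else cv2.resize(s,(281,300))])
cv2.imwrite("pics/w1.png",im)
```

```text
[ 0.54719601 -0.07640533  0.10096405] [-1.79705095e+02  1.45914874e-01  6.02748244e+01]
[-106.61722016   -2.24190053]
{'vertical_fov': 68.91949204439301, 'cx': 257.89962569255533, 'cy': 190.987704150625, 'T': array([[ 0.86882295,  0.47156887,  0.15089564,  0.58533248],
       [-0.49510032,  0.83036414,  0.25567767, -0.01232767],
       [-0.0047287 , -0.2968471 ,  0.95491331,  0.28203016],
       [ 0.        ,  0.        ,  0.        ,  1.        ]])}
(-137, 13, 35) (np.float64(241.94305983018947), np.float64(219.23324235260463))
(-137, -13, 35) (np.float64(269.178563159097), np.float64(219.08003911505673))
(-68, 50, 72) (np.float64(187.86369287168128), np.float64(154.36094318981958))
(-68, -50, 72) (np.float64(320.285454866117), np.float64(153.4023067492573))
```

View pics/w1.png

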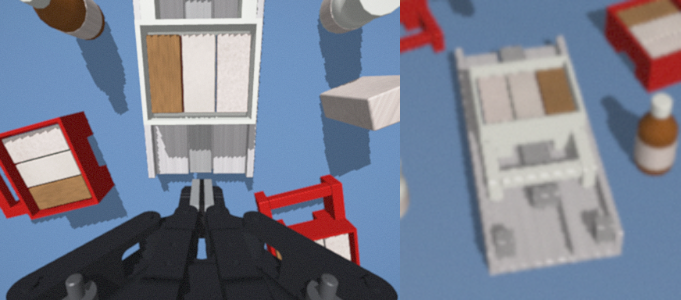

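The wrist view agrees with the track pose: the bar is centred at about column 256 (predicted 255) and the tray's rear edge is at about row 156 (predicted 154). The way down is clear.

Call:
{"method": "arm_command", "body": {
  "increments": [
    [[255, 0, -2, 20, -0.008], [255, 0, 0, 20, 0], [255, 0, 0, 15, 0], [255, 0, 0, 5, 0], [255, 0, 0, 0, 0]]
  ]
}}

```text
time_s: 3.32
tool_pos: [0.548, -0.0748, 0.0437]
tool_rot: [180.0, -0.0, 60.8]
wrist_force: [0.4, -0.2, -0.1]
opening: -0.001
finger_force: 0.0
```

Call:
{"method": "arm_command", "body": {
  "increments": [
    [[255, 0, 0, 4, 0], [255, 0, 0, 4, 0], [255, 0, 0, 3, 0], [255, 0, 0, 0, 0], [255, 0, 0, 0, 0]]
  ]
}}

```text
time_s: 3.95
tool_pos: [0.5477, -0.0746, 0.0324]
tool_rot: [180.0, -0.0, 60.8]
wrist_force: [-0.4, -0.1, -0.6]
opening: 0.001
finger_force: 0.0
```

Call:
{"method": "arm_command", "body": {
  "increments": [
    [[255, 0, 0, 2, 0], [255, 0, 0, 2, 0], [255, 0, 0, 0, 0], [255, 0, 0, 0, 0]]
  ]
}}

```text
time_s: 4.45
tool_pos: [0.5477, -0.0746, 0.0283]
tool_rot: [-180.0, 0.0, 60.8]
wrist_force: [-0.4, -1.0, -1.0]
opening: 0.002
finger_force: 0.0
```

Run:
```python
from bench import robot
from h import *
import cv2
print(robot.get_obs()["wrist_force"],robot.get_obs()["tool_pos"])
c=robot.read_camera("wrist");s=robot.read_camera("scene");t=robot.read_camera("top")
print(robot.get_obs()["wrist_force"])
a=cv2.resize(c["color"][130:290,150:370],(440,320));b=cv2.resize(s["color"][160:310,205:315],(235,320),interpolation=2)
cv2.imwrite("pics/w2.png",np.hstack([a,b])[:,:,::-1])
```

```text
[-0.35704566 -1.0497718  -1.02227196] [ 0.54766369 -0.07460806  0.02832171]
[-0.0103432   0.85375255  0.76246329]
```

View pics/w2.png

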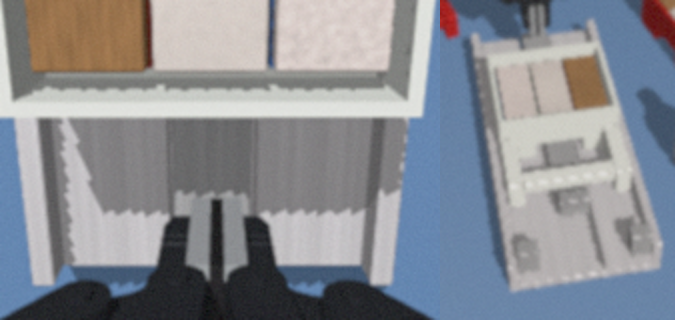

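The fingertips are centred over the bar, but no clear contact force shows yet. I'll go lower gently.

Call:
{"method": "arm_command", "body": {
  "increments": [
    [[255, 0, 0, 2, 0], [255, 0, 0, 1, 0], [255, 0, 0, 0, 0], [255, 0, 0, 0, 0]]
  ]
}}

```text
time_s: 5.1
tool_pos: [0.5477, -0.0746, 0.0253]
tool_rot: [-180.0, 0.0, 60.8]
wrist_force: [-0.4, -0.7, 0.4]
opening: -0.004
finger_force: 0.0
```

Run:
```python
from bench import robot
from h import *
F=[]
for i in range(4):
    robot.read_camera("top");o=robot.get_obs();F.append(o["wrist_force"])
print(np.mean(F,0),o["tool_pos"],o["moment"])
```

```text
[ 0.23723365 -0.12146147 -0.23443426] [ 0.5477284  -0.07467775  0.0254176 ] [-0.02153275 -0.035964    0.00552564]
```

Run:
```python
from bench import robot
from h import *
import cv2,pickle
p=np.load("track.npy");R=np.array([[np.cos(p[2]),-np.sin(p[2])],[np.sin(p[2]),np.cos(p[2])]])
a=pickle.load(open("c0.pkl","rb"))["scene"];b=robot.read_camera("scene")
for z in(45,33): print(z,w2pix(a,[*(R@[.094,0]+p[:2]),z/1e3]))
A=cv2.resize(a["color"][235:275,240:300],None,fx=6,fy=6);B=cv2.resize(b["color"][235:275,240:300],None,fx=6,fy=6)
w=robot.read_camera("wrist");o=robot.get_obs();print("tcp",w2pix(w,o["tool_pos"]))
print("tcp scene",w2pix(b,o["tool_pos"]))
u,v=map(int,w2pix(w,o["tool_pos"]));C=cv2.resize(w["color"][v-30:v+30,u-30:u+30],(240,240))
u,v=map(int,w2pix(b,o["tool_pos"]));D=cv2.resize(b["color"][v-30:v+30,u-30:u+30],(240,240))
cv2.imwrite("pics/w3.png",np.vstack([np.hstack([A,B]),np.hstack([C,D,np.zeros((240,240,3),np.uint8)])])[:,:,::-1])
```

```text
45 (np.float64(267.7900032232118), np.float64(254.0575807942648))
33 (np.float64(267.79273556985436), np.float64(258.1279594131215))
tcp (np.float64(257.0777774433068), np.float64(215.99742578782485))
tcp scene (np.float64(250.15087773014673), np.float64(187.48705339095815))
```

View pics/w3.png

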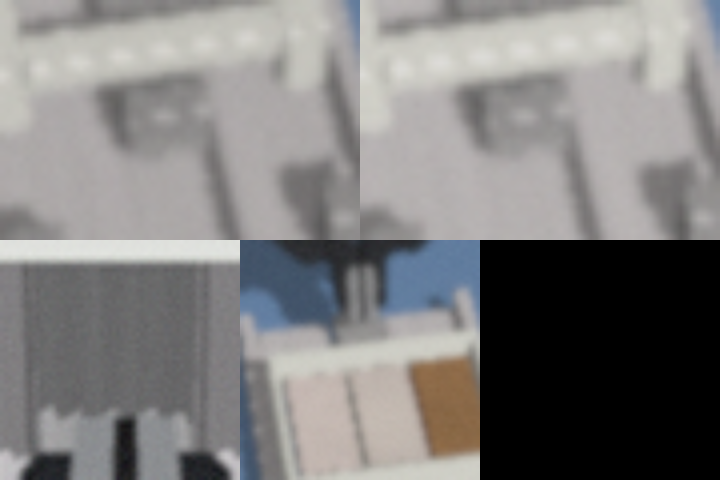

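Run:
```python
from bench import robot
from h import *
from scipy.optimize import least_squares
import cv2
o=robot.get_obs();p=np.load("track.npy");R=np.array([[np.cos(p[2]),-np.sin(p[2])],[np.sin(p[2]),np.cos(p[2])]])
s=robot.read_camera("scene");w=robot.read_camera("wrist");t=robot.read_camera("top")
f=lambda q:np.r_[np.subtract(w2pix(s,q),(250.6,177)),np.subtract(w2pix(w,q),(260,230))]
r=least_squares(f,o["tool_pos"]);print(r.x,r.fun,R.T@(r.x[:2]-p[:2]),o["tool_pos"],R.T@(o["tool_pos"][:2]-p[:2]))
print(w["T"])
u,v=map(int,w2pix(t,o["tool_pos"]));print(u,v)
f=lambda c,u,v,h:cv2.resize(c["color"][v-h:v+h,u-h:u+h],(400,400),interpolation=cv2.INTER_NEAREST)
a=f(s,250,185,25);b=f(w,257,225,40)
cv2.imwrite("pics/w4.png",np.hstack([a,b])[:,:,::-1])
```

```text
[ 0.55230592 -0.06954469  0.06244766] [-1.2027665  -0.13403396 -0.31616675 -0.08102226] [-0.09813524 -0.00335346] [ 0.54768164 -0.07464497  0.02537984] [-0.10484374 -0.0018066 ]
[[ 8.73107990e-01  4.66040090e-01  1.43140047e-01  5.84220133e-01]
 [-4.87526615e-01  8.34332958e-01  2.57305879e-01 -1.01829687e-02]
 [ 4.88396268e-04 -2.94440401e-01  9.55669719e-01  2.06661060e-01]
 [ 0.00000000e+00  0.00000000e+00  0.00000000e+00  1.00000000e+00]]
285 208
```

View pics/w4.png

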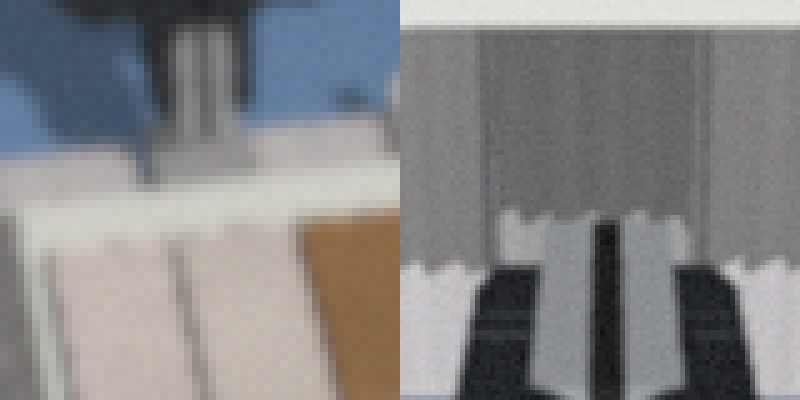

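The catch is still up and the triangulated tip is well above the bar, so the reported TCP must read lower than the fingertip really is. I'll keep descending in small steps, guided by force.

Call:
{"method": "arm_command", "body": {
  "increments": [
    [[255, 0, 0, 2, 0], [255, 0, 0, 2, 0], [255, 0, 0, 0, 0], [255, 0, 0, 0, 0]]
  ]
}}

```text
time_s: 6.05
tool_pos: [0.5477, -0.0746, 0.0213]
tool_rot: [-180.0, 0.0, 60.8]
wrist_force: [-0.5, -0.7, 0.3]
opening: 0.0
finger_force: 0.0
```

Call:
{"method": "arm_command", "body": {
  "increments": [
    [[255, 0, 0, 2, 0], [255, 0, 0, 2, 0], [255, 0, 0, 0, 0], [255, 0, 0, 0, 0]]
  ]
}}

```text
time_s: 6.55
tool_pos: [0.5477, -0.0746, 0.0173]
tool_rot: [-180.0, 0.0, 60.8]
wrist_force: [-0.2, -0.0, -0.7]
opening: -0.001
finger_force: 0.0
```

Call:
{"method": "arm_command", "body": {
  "increments": [
    [[255, 0, 0, 2, 0], [255, 0, 0, 2, 0], [255, 0, 0, 0, 0], [255, 0, 0, 0, 0]]
  ]
}}

```text
time_s: 7.05
tool_pos: [0.5477, -0.0746, 0.0133]
tool_rot: [-180.0, 0.0, 60.8]
wrist_force: [-0.0, 0.8, -0.8]
opening: -0.004
finger_force: 0.0
```

Call:
{"method": "arm_command", "body": {
  "increments": [
    [[255, 0, 0, 2, 0], [255, 0, 0, 2, 0], [255, 0, 0, 0, 0], [255, 0, 0, 0, 0]]
  ]
}}

```text
time_s: 7.55
tool_pos: [0.5477, -0.0746, 0.0094]
tool_rot: [-180.0, 0.0, 60.8]
wrist_force: [-1.1, -0.4, 0.2]
opening: 0.003
finger_force: 0.0
```

Call:
{"method": "arm_command", "body": {
  "increments": [
    [[255, 0, 0, 2, 0], [255, 0, 0, 2, 0], [255, 0, 0, 0, 0], [255, 0, 0, 0, 0]]
  ]
}}

```text
time_s: 8.05
tool_pos: [0.5477, -0.0746, 0.0053]
tool_rot: [-180.0, 0.0, 60.8]
wrist_force: [0.4, 0.5, -0.3]
opening: -0.003
finger_force: 0.0
```

Call:
{"method": "arm_command", "body": {
  "increments": [
    [[255, 0, 0, 2, 0], [255, 0, 0, 2, 0], [255, 0, 0, 0, 0], [255, 0, 0, 0, 0]]
  ]
}}

```text
time_s: 8.55
tool_pos: [0.5477, -0.0746, 0.0013]
tool_rot: [180.0, 0.0, 60.8]
wrist_force: [0.3, -0.1, 0.1]
opening: 0.003
finger_force: 0.0
```

Run:
```python
from bench import robot
from h import *
import cv2
o=robot.get_obs();print(o["tool_pos"],o["wrist_force"])
s=robot.read_camera("scene");w=robot.read_camera("wrist");print(robot.get_obs()["wrist_force"])
f=lambda c,u,v,h:cv2.resize(c["color"][v-h:v+h,u-h:u+h],(400,400),interpolation=cv2.INTER_NEAREST)
print(w2pix(w,o["tool_pos"]))
cv2.imwrite("pics/w5.png",np.hstack([f(s,250,185,25),f(w,257,225,40)])[:,:,::-1])
```

```text
[ 0.54768587 -0.0746218   0.00134415] [ 0.34638236 -0.05946283  0.13435528]
[0.26925336 0.03301342 0.93365779]
(np.float64(257.0718105714125), np.float64(215.9795516632238))
```

View pics/w5.png

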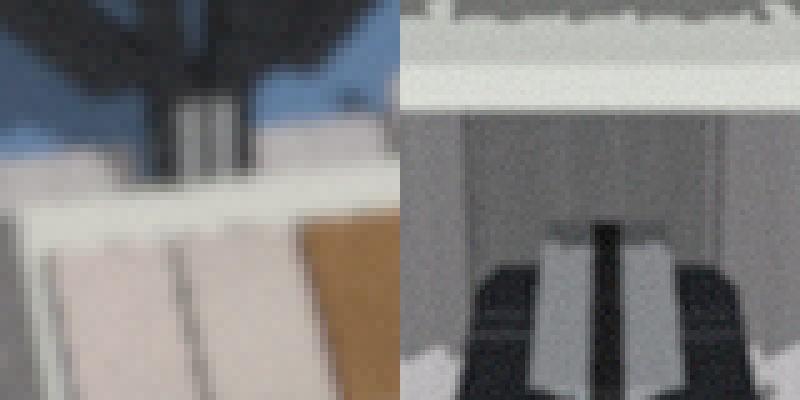

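The fingertips are now nearly on the bar, with their shadow close by. I'll back off 10 mm so the gripper body clears the tray's top edge, then press on in small steps.

Call:
{"method": "arm_command", "body": {
  "increments": [
    [[255, -5, 0, 0, 0], [255, -5, 0, 0, 0], [255, 0, 0, 2, 0], [255, 0, 0, 2, 0], [255, 0, 0, 0, 0], [255, 0, 0, 0, 0]]
  ]
}}

```text
time_s: 9.4
tool_pos: [0.5428, -0.0831, -0.0027]
tool_rot: [-180.0, -0.0, 60.8]
wrist_force: [-0.1, 0.0, -0.2]
opening: -0.002
finger_force: 0.0
```

Call:
{"method": "arm_command", "body": {
  "increments": [
    [[255, 0, 0, 2, 0], [255, 0, 0, 1, 0], [255, 0, 0, 0, 0], [255, 0, 0, 0, 0]]
  ]
}}

```text
time_s: 9.9
tool_pos: [0.5429, -0.0832, -0.0055]
tool_rot: [180.0, -0.0, 60.8]
wrist_force: [-1.4, 1.5, 3.6]
opening: 0.001
finger_force: 1.5
```

Contact: about 3.6 N at a reported z of −0.0055. I'll press about 7 mm further.

Call:
{"method": "arm_command", "body": {
  "increments": [
    [[255, 0, 0, 2, 0], [255, 0, 0, 2, 0], [255, 0, 0, 2, 0], [255, 0, 0, 1, 0], [255, 0, 0, 0, 0], [255, 0, 0, 0, 0]]
  ]
}}

```text
time_s: 10.65
tool_pos: [0.5429, -0.0832, -0.0126]
tool_rot: [180.0, -0.0, 60.8]
wrist_force: [-1.3, 1.3, 4.3]
opening: -0.001
finger_force: 2.4
```

Run:
```python
from bench import robot
from h import *
import cv2,pickle
p=np.load("track.npy");R=np.array([[np.cos(p[2]),-np.sin(p[2])],[np.sin(p[2]),np.cos(p[2])]])
F=[]
for i in range(3): s=robot.read_camera("scene");o=robot.get_obs();F.append(o["wrist_force"])
t=robot.read_camera("top");w=robot.read_camera("wrist")
print(np.mean(F,0),o["tool_pos"],R.T@(o["tool_pos"][:2]-p[:2]))
a=pickle.load(open("c0.pkl","rb"))["scene"]
g=lambda c:cv2.resize(c["color"][235:275,240:300],(375,250))
f=lambda c,u,v,h:cv2.resize(c["color"][v-h:v+h,u-h:u+h],(375,340))
cv2.imwrite("pics/w6.png",np.vstack([np.hstack([g(a),g(s)]),np.hstack([f(s,250,185,30),f(w,257,220,60)])])[:,:,::-1])
```

```text
[-0.0457184   1.89971221  4.47127569] [ 0.5429288  -0.08318052 -0.01255779] [-0.11461333 -0.00182414]
```

View pics/w6.png

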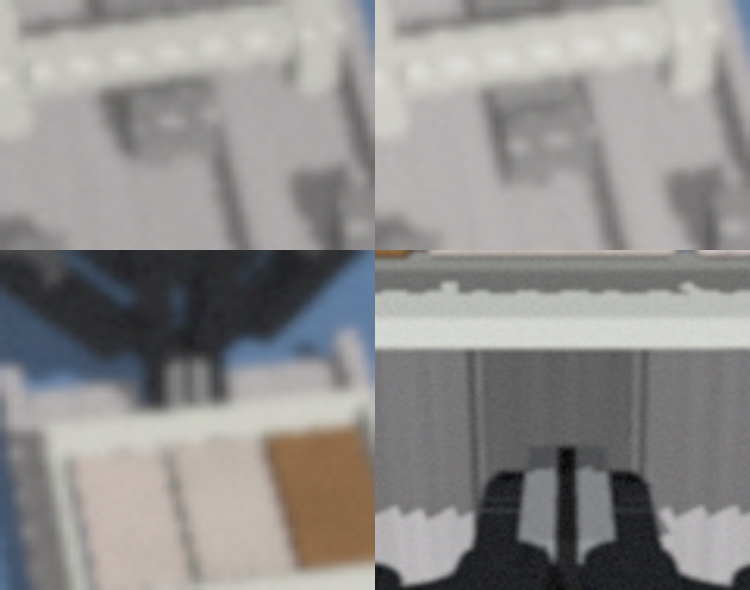

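The catch has dropped about 10 mm in the picture while the tray is still at its start. Now I push along the track.

Call:
{"method": "arm_command", "body": {
  "increments": [
    [[255, 4, 0, 0, 0], [255, 5, 0, 0, 0], [255, 5, 0, 0, 0], [255, 5, 0, 0, 0], [255, 5, 0, 0, 0], [255, 5, 0, 0, 0]]
  ]
}}

```text
time_s: 11.65
tool_pos: [0.5571, -0.0578, -0.0126]
tool_rot: [-180.0, 0.0, 60.8]
wrist_force: [-1.2, -3.0, 4.2]
opening: 0.0
finger_force: 2.4
```

Call:
{"method": "arm_command", "body": {
  "increments": [
    [[255, 3, 0, 0, 0], [255, 3, 0, 0, 0], [255, 3, 0, 0, 0], [255, 3, 0, 0, 0]]
  ]
}}

```text
time_s: 12.15
tool_pos: [0.5611, -0.0504, -0.0129]
tool_rot: [-179.9, 0.3, 60.7]
wrist_force: [-5.4, -9.3, 8.3]
opening: -0.0
finger_force: 2.5
```

```bash
cat > tr.py <<'E'
from bench import robot
from h import *
import cv2,pickle
p=np.load("track.npy");R=np.array([[np.cos(p[2]),-np.sin(p[2])],[np.sin(p[2]),np.cos(p[2])]])
c0=pickle.load(open("c0.pkl","rb"))["top"];c=robot.read_camera("top");o=robot.get_obs()
# track the cartons inside the tray (high contrast) by template match
g0=c0["color"];g=c["color"]
tp=g0[160:215,222:262];best=cv2.matchTemplate(g[120:235,180:300],tp,cv2.TM_CCOEFF_NORMED)
_,m,_,l=cv2.minMaxLoc(best)
a=pix2w(c0,242,187,.06);b=pix2w(c,242+l[0]+180-222,187+l[1]+120-160,.06)
print("match",m,"tray shift mm (track)",R.T@(b-a)[:2]*1e3)
print("tool track",R.T@(o["tool_pos"][:2]-p[:2])*1e3,o["tool_pos"][2],"F",R.T@o["wrist_force"][:2],o["wrist_force"][2],o["moment"])
E
python3 tr.py
```

```text
match 0.35494595766067505 tray shift mm (track) [-24.13295552 -83.05012783]
tool track [-76.26335497  -1.72196626] -0.012891376960231848 F [-7.75759119 -0.58964009] 6.0319855640038655 [-1.51043295  0.80123691  0.01380656]
```

```bash
cat > tr.py <<'E'
from bench import robot
from h import *
import cv2,pickle
p=np.load("track.npy");R=np.array([[np.cos(p[2]),-np.sin(p[2])],[np.sin(p[2]),np.cos(p[2])]])
a=pickle.load(open("c0.pkl","rb"))["scene"];b=robot.read_camera("scene");o=robot.get_obs()
A=cv2.cvtColor(a["color"],6).astype(np.float32);B=cv2.cvtColor(b["color"],6).astype(np.float32)
q=lambda x,y,z,c=a:w2pix(c,[*(R@[x,y]+p[:2]),z])
# warp the tray-top plane (z=.068) by trial shifts dx; score on the patch
P=np.array([(x,y) for x in np.arange(-.060,.075,.002) for y in np.arange(-.050,.0501,.002)])
smp=lambda I,dx:cv2.remap(I,*[np.array([q(x+dx,y,.06)[k] for x,y in P],np.float32)[None] for k in(0,1)],cv2.INTER_LINEAR)[0]
r=smp(A,0);S=[(np.corrcoef(r,smp(B,d/1e3))[0,1],d) for d in np.arange(-4,62,1.)]
S.sort();print("tray shift mm",S[-3:])
print("tool track",R.T@(o["tool_pos"][:2]-p[:2])*1e3,o["tool_pos"][2],"F",R.T@o["wrist_force"][:2],o["wrist_force"][2])
E
python3 tr.py
```

```text
tray shift mm [(np.float64(0.9903692739488291), np.float64(9.0)), (np.float64(0.992749176396616), np.float64(7.0)), (np.float64(0.995332058000787), np.float64(8.0))]
tool track [-76.25071639  -1.7546284 ] -0.01289776049188636 F [-9.20687294 -0.31362183] 5.573119618974545
```

The tray has moved 8 mm and is about to meet the catch, and the bar is still down. I'll continue gently.

Call:
{"method": "arm_command", "body": {
  "increments": [
    [[255, 2, 0, 0, 0], [255, 2, 0, 0, 0], [255, 2, 0, 0, 0], [255, 2, 0, 0, 0]]
  ]
}}

```text
time_s: 12.75
tool_pos: [0.5651, -0.0434, -0.013]
tool_rot: [-179.9, 0.3, 60.7]
wrist_force: [-4.4, -9.0, 7.3]
opening: 0.001
finger_force: 2.5
```

```bash
python3 tr.py
```

```text
tray shift mm [(np.float64(0.9907027189919866), np.float64(14.0)), (np.float64(0.9916462414804295), np.float64(16.0)), (np.float64(0.9950803326284388), np.float64(15.0))]
tool track [-68.54767529  -1.76904803] -0.012931678002020976 F [-8.35648813 -1.28736093] 6.008076783193996
```

The tray slides past the catch at a steady 9 N or so.

Call:
{"method": "arm_command", "body": {
  "increments": [
    [[255, 3, 0, 0, 0], [255, 3, 0, 0, 0], [255, 3, 0, 0, 0], [255, 3, 0, 0, 0], [255, 3, 0, 0, 0], [255, 3, 0, 0, 0], [255, 3, 0, 0, 0], [255, 3, 0, 0, 0], [255, 3, 0, 0, 0], [255, 3, 0, 0, 0]]
  ]
}}

```text
time_s: 14.05
tool_pos: [0.5798, -0.0173, -0.013]
tool_rot: [-179.9, 0.3, 60.7]
wrist_force: [-3.9, -8.8, 7.9]
opening: -0.0
finger_force: 2.5
```

```bash
python3 tr.py
```

```text
tray shift mm [(np.float64(0.9826109001047558), np.float64(46.0)), (np.float64(0.9878009088822409), np.float64(44.0)), (np.float64(0.9887877889484364), np.float64(45.0))]
tool track [-38.22865032  -1.81006228] -0.012942500462256278 F [-7.84190119 -0.52386447] 5.443085889727404
```

Call:
{"method": "arm_command", "body": {
  "increments": [
    [[255, 2, 0, 0, 0], [255, 2, 0, 0, 0], [255, 1, 0, 0, 0], [255, 1, 0, 0, 0]]
  ]
}}

```text
time_s: 14.6
tool_pos: [0.5827, -0.0121, -0.013]
tool_rot: [-179.9, 0.3, 60.7]
wrist_force: [-4.7, -8.4, 7.1]
opening: -0.001
finger_force: 2.5
```

Call:
{"method": "arm_command", "body": {
  "increments": [
    [[255, 1, 0, 0, 0], [255, 1, 0, 0, 0], [255, 0, 0, 0, 0]]
  ]
}}

```text
time_s: 14.98
tool_pos: [0.5838, -0.0101, -0.013]
tool_rot: [-179.9, 0.3, 60.7]
wrist_force: [-4.4, -7.2, 7.4]
opening: -0.0
finger_force: 2.5
```

Call:
{"method": "arm_command", "body": {
  "increments": [
    [[255, 1, 0, 0, 0], [255, 1, 0, 0, 0], [255, 0, 0, 0, 0]]
  ]
}}

```text
time_s: 15.35
tool_pos: [0.5842, -0.0094, -0.013]
tool_rot: [-179.9, 0.3, 60.6]
wrist_force: [-6.4, -9.6, 8.3]
opening: 0.002
finger_force: 2.5
```

Call:
{"method": "arm_command", "body": {
  "increments": [
    [[255, 1, 0, 0, 0], [255, 1, 0, 0, 0], [255, 0, 0, 0, 0]]
  ]
}}

```text
time_s: 15.72
tool_pos: [0.5841, -0.0095, -0.0131]
tool_rot: [-179.8, 0.5, 60.6]
wrist_force: [-9.3, -13.1, 11.1]
opening: -0.001
finger_force: 2.5
```

Force is rising with no more motion, so the tray is home. Now I back off, then lift away.

Call:
{"method": "arm_command", "body": {
  "increments": [
    [[255, -4, 0, 0, 0], [255, -5, 0, 0, 0], [255, -5, 0, 0, 0], [255, -5, 0, 0, 0], [255, 0, 0, -4, 0], [255, 0, 0, -6, 0], [255, 0, 0, -15, 0], [255, 0, 0, -30, 0], [255, 0, 0, -40, 0], [255, -30, 0, -40, 0], [255, -40, 0, 0, 0], [255, 0, 0, 0, 0]]
  ]
}}

```text
time_s: 17.23
tool_pos: [0.5416, -0.0859, 0.123]
tool_rot: [-180.0, 0.2, 60.4]
wrist_force: [1.4, -0.6, -0.6]
opening: 0.002
finger_force: 0.0
```

```bash
python3 tr.py
python3 - <<'E'
from bench import robot
import cv2,numpy as np
s=robot.read_camera("scene")["color"][160:310,195:325];t=robot.read_camera("top")["color"][115:255,155:330]
cv2.imwrite("pics/end.png",np.hstack([cv2.resize(s,(390,450)),cv2.resize(t,(400,450))])[:,:,::-1])
E
```

```text
tray shift mm [(np.float64(0.9759381534511414), np.float64(52.0)), (np.float64(0.9830393538865043), np.float64(54.0)), (np.float64(0.9835074655125071), np.float64(53.0))]
tool track [-115.25456932   -1.66769546] 0.12274954997934567 F [1.57922056 0.26943998] -0.14600545161811504
```

View pics/end.png

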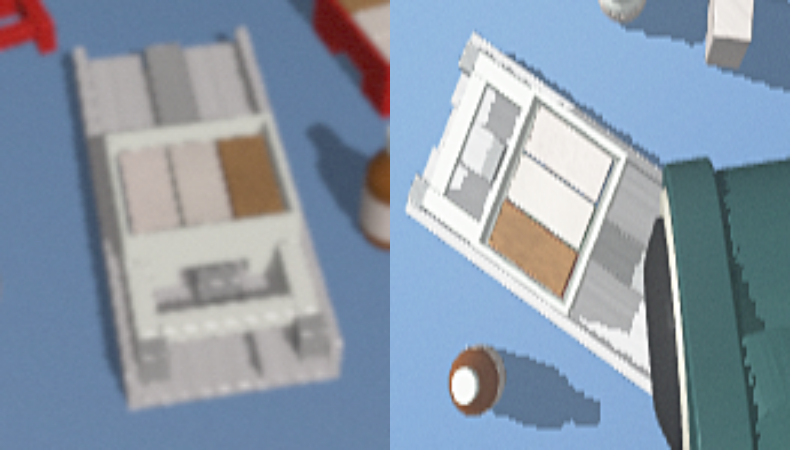

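The tray's arms touch both end stops. The catch stands up inside the loop behind the handle bar (scene crop at about (218,280)), its shift is 53 mm so x ≈ +29, and the arm is clear.

```bash
python3 -c "
from bench import robot
print(robot.sign_off())"
```

```text
the job is handed in; nothing more can be done
None
```

The job is handed in: the tray is fully home against both end stops, the catch is up behind the handle bar, and the arm is clear; sign-off returned no verdict.

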